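Clamp a square tube in the crank fixture

TASK

Slide the square tube along the bed of the clamping fixture until its far end is home against the end stop, then take hold of the loose sleeve of the crank and, never letting go while it turns, crank clockwise (seen from above) until the jaw has pressed the tube against the fence and the crank clearly stiffens, by about two thirds over its free-running drag. The tube has thin walls, so do not force the crank much beyond that; then let go with the tube clamped, and leave the other things on the table where they are.

Things in the scene. Friction and masses are not known exactly. Their poses are not given: they have to be found in the camera images.
- fixture: Clamping fixture bolted to the table: dark steel bed 190 x 420 mm, 24 mm thick. Origin on the table under the bed's middle. x axis away from the robot, along fence and tube, towards the end stop; y axis towards the fence, the way the jaw closes. A grey gearbox (100 x 100 mm, top 74 mm above the table) with the crank is at the -y end, the fence at +y. Fence and stop rise 42 mm above the bed.
- stop_face (a point): Point on the near face of the end stop, on the line where the clamped tube's middle lies, 40 mm above the table (16 mm above the bed). The face is square to the fixture's x axis.
- fence_face (a point): Point on the inner face of the fence, opposite the middle of the jaw, 40 mm above the table. The face is square to the fixture's y axis.
- tube_mid (a point): Centre (half-way up) of the workpiece: bare steel square tube 120 mm long, 30 x 30 mm, about 0.25 kg, loose, flat on the bed (24 to 54 mm above the table), roughly along the fixture's x axis, short of the end stop and up to 10 mm off the fence. x axis along the tube, towards the end stop. Its near end is free to be pushed.
- tube_end (a point): Centre of the tube's far end face, the one that goes against the end stop (60 mm from the tube's centre).
- jaw: Sliding steel jaw, 62 x 40 x 36 mm; origin: middle of its underside, 26 mm above the table. It carries a black pad (50 x 8 x 28 mm) on stiff spring plungers, set further out or in each time: pad face 44 to 54 mm ahead of the jaw's origin. The pad springs back 1 mm per 14 N. A good clamp presses the tube with 14 to 40 N (best about 27 N); above 55 N the tube is crushed.
- crank (a joint): Crank angle, rad, grows clockwise seen from above. Jaw and pad advance 10 mm per rad; clamped after 0.45 to 1.1 turns. Free running takes about 7.6 N at the sleeve (dry friction, even all round; 4 to 7 N read while pausing); clamping adds 0.18 N at the sleeve per N on the pad: a good clamp adds 3 to 7 N (best 4 to 5.5), built up over 0.1 to 0.3 rad. Self-locking: it stays where left.
- crank_axis (a point): Point on the crank's upright axis, at the height of the middle of the sleeve (about 2 mm below it). The sleeve's centre goes round it at a radius of 55 mm.
- sleeve: Black ribbed grip sleeve, upright, 24 mm diameter, 56 mm tall, origin at its centre, 120 mm above the table; it spins freely on the crank's pin, so a gripper can hold it from above without turning itself. The crank arm below it is flat, its top 90 mm above the table, 2 mm under the sleeve; the hub on the axis reaches up to 96 mm.
- pipe_offcut: Bystander: short dark pipe standing upright, 42 mm diameter, 50 mm tall; origin at its underside.
- square_block: Bystander: dark steel block 50 x 30 x 30 mm beyond the fixture; origin at its underside.
- bush: Bystander: steel bush 32 mm diameter, 20 mm tall, beyond the fixture; origin at its underside.
- tin: Bystander: plain tin, 70 mm diameter, 70 mm tall; origin at its underside.
- wrench: Bystander: wrench lying on the table.
- hammer: Bystander: hammer lying on the table.
- oil: Bystander: grey bottle, 60 mm diameter, 150 mm tall; origin at its underside.
Things that resemble listed ones, but are neither listed nor needed, are in the scene too. Of the things that look like the part that bears tube_mid, the smallest one is meant.

How it is judged:
By the outcome, as a careful person would: the job done as asked, in the order asked, and still so for the second after the job is handed in, with the robot touching nothing.
It also fails if it takes over 72 s, if anything falls off the work surface, if the arm or the gripper's body presses on something with over 40 N, if the wrist force passes 120 N, or if a joint passes its speed limit or range.

ROBOT

A 6-joint arm with a two-finger parallel gripper is mounted at the origin on the work surface. World frame = base frame: x ahead of the robot, y to its left, z up, the work surface at z = 0. Lengths are in mm, angles in rad, forces in N, time in s.
With the tool pointing down it reaches from about 275 to 1000 mm from the base axis. Payload 8.4 kg.
Tool frame: the origin (TCP) lies on the centre line of the jaws, within the pads' length; the fingertips stand 22 mm ahead of it and the grasp point (between the pads) lies 3 mm ahead of it; z points along the fingers, x is the direction in which the jaws open and shut, and the axes are right-handed (so a half turn about z gives the same grasp; the last joint's range is limited). The gripper opens to 85 mm and grips with 20 to 120 N. Pads are 22 mm wide; open, the fingers measure 114 mm over their backs; the gripper's body (76 mm by 85 mm) begins 54 mm behind the grasp point. The pads swing forward as they close: fully open they stand 13 mm farther back than shut.
Start: joints at [1.258, 0.353, 1.633, -0, 1.155, -0.002], TCP at [191.136, 595.059, 253.281] pointing down, gripper open.
Joint ranges: [-2.63, 2.63], [-0.92, 2.1], [0.06, 2.66], [-1.3, 4.44], [0, 2.69], [-3.02, 3.02]. Speed limits (rad/s): [2.22, 2.22, 2.79, 3.14, 3.14, 3.14].

INTERFACE

Orientations are given as [roll, pitch, yaw] about the fixed x, y, z axes, in that order (R = Rz(yaw) Ry(pitch) Rx(roll)).
In Python, from rig import status, viewer, job gives the robot as it stands.
- The arm moves only by the tool send_rows, never from a script. Its argument "plan" is a list of rows, each a list of 3 entries, a list of its own where there are three numbers: the shift along the tool's x, y, z in m, then the turn, a rotation vector about the tool's x, y, z in rad, then the opening, from -1 (shut) to 1 (fully open). In form: [[[x, y, z], [rx, ry, rz], jaw], ...]. A call has exactly 5 rows; each row is the pose to reach, as a shift and turn from the pose measured when the call began, along the tool's axes at that moment; what a row does not reach only later rows make up. A row lasts 1/12 s, in which the tool goes at most 41.7 mm and 7.16 degrees, less where a joint would pass 70% of its speed; a pose out of reach is approached as far as the arm can. A call with a gripper value outside its range is refused whole. The fingers move at their own pace and stop on an object; "squeeze" is the grip in N (left out, the last holds). Time passes only in rows, so rows that repeat a pose let the fingers close, or fill a call up. It gives the time, the measured TCP pose, the force and the opening at its end, in the units of the state.
- status.sense(): the state, without advancing time (a new reading comes with each control period).
- viewer.grab_frame(name): name is "scene" or "top" or "wrist"; returns the picture (384x512x3 uint8, red, green, blue); there is no depth.
- viewer.camera_params(name): a dict with "intrinsics" (3x3 intrinsics, pixels), "dist_coeffs" ([k1, k2, p1, p2, k3] as OpenCV has them; the pictures are not rectified), "xyz" and "orientation" of the camera in the world. Camera axes: x right, y down, z forward; pixel columns grow to the right and rows downward; lengths in mm; the calibration is good to about 2 mm. A picture is of the moment at which its call begins: read the wrist's pose just before it. camera_params takes no time and is no camera call; for the wrist camera it gives the pose at the moment of the call.
- job.sign_off(): hands the job in, once; it reports no verdict.
Trained networks look in the newest picture that a camera, given by its name, has taken for a name from the list of things; names that differ only in an ending like _2 or _b are one class to them, and where a whole thing is asked for, a point or a joint stands for the part that bears it (a point fixed in the world has none). Each returns a list of dicts, best first, with "p" (0 to 1); they miss things now and then, are a little off and sometimes report something else, mostly with a low value. They report only what shows in the picture. A call takes as long as a camera call. They do not tell look-alikes from the thing itself.
- viewer.cut_out(label, camera): "mask" (384x512 bool, what is visible of it) and "extent" ([left, top, width, height] in pixels, round what is visible of it).
The state is a dict: "clock": time; "qpos": joint angles; "qvel": joint speeds; "joint_efforts": joint torques, N m; "eef_pos": TCP position; "tcp_rot": TCP orientation; "contact_force": force on the tool from outside, world axes, zero at the start; "wrist_torque": the same for the moment, N m; "opening": opening from 0.0 (shut) to 1.0 (fully open).
Only numpy, scipy, OpenCV 4.12 (cv2) and the standard library are available. Lean on these libraries where they do the work, as an engineer would, in place of code of your own. Each camera call takes 0.05 s, during which the arm holds its last target.

## Working session

There is one attempt and no reset: what is moved stays moved. The work goes in short steps, Python scripts to look and compute and a tool call to move; the robot and the scene stay as the last step left them, time stands still between calls to the robot, and variables do not carry over. Pictures are saved under pics/ and viewed, and the job is handed in when it is done.

Besides the shell and the picture viewer there is one more tool, called after ">>>" as a command line: name --argument value ..., lists and objects as JSON in quotes. send_rows: Moves the arm, as the interface text tells. Its arguments: {"type":"object","properties":{"plan":{"type":"array"},"squeeze":{"type":"number"}},"required":["plan"]}

```bash
ls; mkdir -p pics
python3 - <<'E'
from rig import status, viewer, job
import cv2
print(status.sense())
for n in ("scene","top","wrist"):
    p=viewer.camera_params(n); print(n,p)
    im=viewer.grab_frame(n); cv2.imwrite(f"pics/a_{n}.png",cv2.cvtColor(im,cv2.COLOR_RGB2BGR))
E
```

```text
pics
{'clock': 0.0, 'qpos': array([ 1.25762792e+00,  3.53659963e-01,  1.63416717e+00, -2.99634982e-05,
        1.15519156e+00, -2.38481684e-03]), 'qvel': array([-5.49249101e-04,  1.57896903e-03,  2.59780229e-04,  1.02056477e-03,
       -4.88566670e-05, -4.73939058e-06]), 'joint_efforts': array([-2.20376714e-03, -6.05248547e+01, -3.42077422e+01, -5.94440780e-05,
        9.27978486e-03, -1.96749608e-05]), 'eef_pos': array([190.98486949, 594.6192068 , 252.54014614]), 'tcp_rot': array([3.14156866e+00, 1.42609463e-03, 1.26002484e+00]), 'contact_force': array([-0.89465989,  0.39508267,  0.0785193 ]), 'wrist_torque': array([-0.01768014,  0.02591148,  0.00467666]), 'opening': 0.996570356337191}
scene {'intrinsics': array([[367.05621023,   0.        , 252.7466506 ],
       [  0.        , 367.05621023, 190.19622881],
       [  0.        ,   0.        ,   1.        ]]), 'dist_coeffs': array([0.03742016, 0.        , 0.        , 0.        , 0.        ]), 'xyz': array([1229.69605838,   28.88586005,  851.65076152]), 'orientation': array([-2.45688247,  0.00644111,  1.57765226])}
top {'intrinsics': array([[415.84434646,   0.        , 256.34094128],
       [  0.        , 415.84434646, 195.78927316],
       [  0.        ,   0.        ,   1.        ]]), 'dist_coeffs': array([-0.02802858,  0.        ,  0.        ,  0.        ,  0.        ]), 'xyz': array([ 380.04454955,    5.37529146, 1530.93701238]), 'orientation': array([-3.00930691,  0.01828033, -1.59228738])}
wrist {'intrinsics': array([[326.67040745,   0.        , 255.17587144],
       [  0.        , 326.67040745, 194.60347776],
       [  0.        ,   0.        ,   1.        ]]), 'dist_coeffs': array([0.02528937, 0.        , 0.        , 0.        , 0.        ]), 'xyz': array([121.45221193, 616.114087  , 374.0787942 ]), 'orientation': array([ 2.85705776e+00, -6.72076440e-05,  1.26096342e+00])}
```

View pics/a_scene.png

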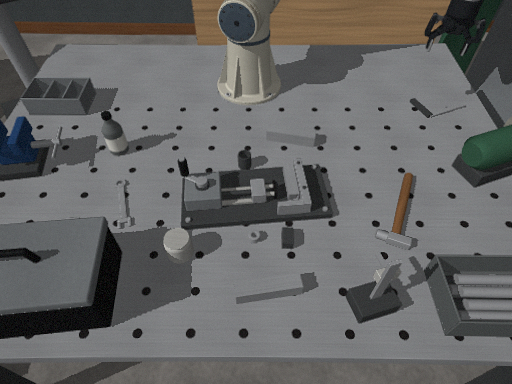

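View pics/a_top.png

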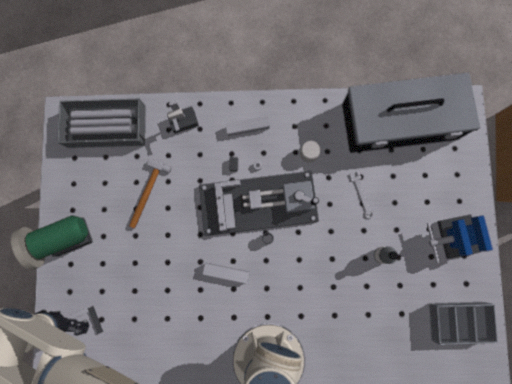

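View pics/a_wrist.png

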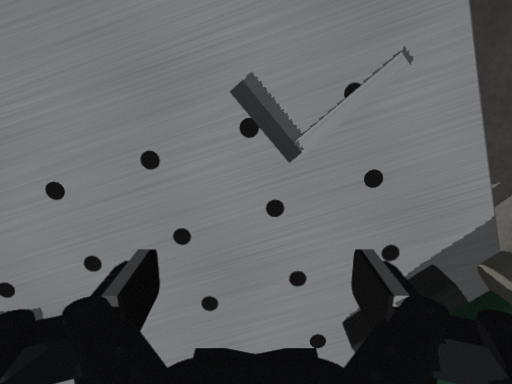

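```bash
cat > h.py <<'E'
import numpy as np, cv2
from scipy.spatial.transform import Rotation as R
from rig import status, viewer
def params(n):
    p=viewer.camera_params(n)
    return p['intrinsics'],p['dist_coeffs'],np.array(p['xyz']),R.from_euler('xyz',p['orientation']).as_matrix()
def ray(px,cam):
    K,d,c,M=cam
    u=cv2.undistortPoints(np.array(px,float).reshape(-1,1,2),K,d).reshape(-1,2)
    v=np.c_[u,np.ones(len(u))]@M.T
    return c,v
def onz(px,z,cam):
    c,v=ray(px,cam); return c+v*((z-c[2])/v[:,2])[:,None]
def proj(P,cam):
    K,d,c,M=cam
    q=(np.array(P,float).reshape(-1,3)-c)@M
    return cv2.projectPoints(q.reshape(-1,1,3),np.zeros(3),np.zeros(3),K,d)[0].reshape(-1,2)
def save(im,f,crop=None,s=1):
    im=cv2.cvtColor(im,cv2.COLOR_RGB2BGR)
    if crop: x,y,w,h=crop; im=im[y:y+h,x:x+w]
    if s!=1: im=cv2.resize(im,None,fx=s,fy=s,interpolation=cv2.INTER_CUBIC)
    cv2.imwrite('pics/'+f,im)
def tri(px):  # dict cam->(px)
    A=np.zeros((3,3));b=np.zeros(3)
    for cam,p in px:
        c,v=ray(p,cam);v=v[0]/np.linalg.norm(v[0]);Q=np.eye(3)-np.outer(v,v);A+=Q;b+=Q@c
    return np.linalg.solve(A,b)
E
python3 - <<'E'
from h import *
for n in ('top','scene'):
    im=viewer.grab_frame(n)
    save(im,f'b_{n}.png',(185,160,140,90) if n=='top' else (165,115,180,115),5 if n=='top' else 4.4)
    for l in ('tube_mid','fixture','jaw','sleeve','crank','pipe_offcut','square_block','bush','tin'):
        r=viewer.cut_out(l,n)
        print(n,l,[(round(x['p'],2),[round(float(v)) for v in x['extent']],[round(float(q),1) for q in np.argwhere(x['mask']).mean(0)[::-1]]) for x in r])
E
```

```text
top tube_mid [(0.88, [203, 263, 46, 19], [224.9, 272.3]), (0.8, [226, 118, 41, 15], [247.4, 125.3]), (0.67, [227, 196, 10, 30], [229.2, 211.5])]
top fixture [(0.68, [198, 169, 122, 64], [260.2, 202.0])]
top jaw [(0.65, [243, 192, 41, 17], [256.6, 198.9])]
top sleeve []
top crank [(0.74, [296, 194, 26, 12], [306.9, 198.2])]
top pipe_offcut []
top square_block []
top bush [(0.47, [255, 165, 4, 5], [257.5, 165.2])]
top tin [(0.56, [298, 142, 22, 22], [309.7, 151.0])]
scene tube_mid [(0.84, [264, 125, 52, 21], [290.2, 135.1]), (0.8, [236, 276, 65, 28], [267.5, 287.4]), (0.71, [285, 164, 16, 35], [290.3, 181.5])]
scene fixture [(0.92, [181, 158, 153, 70], [250.2, 196.8])]
scene jaw []
scene sleeve [(0.51, [178, 161, 9, 16], [183.2, 168.3])]
scene crank [(0.77, [176, 153, 30, 32], [190.9, 173.9])]
scene pipe_offcut [(0.7, [238, 152, 14, 21], [243.9, 160.0]), (0.41, [249, 230, 8, 15], [253.1, 236.2])]
scene square_block [(0.59, [280, 227, 17, 20], [286.3, 238.3])]
scene bush [(0.43, [101, 111, 29, 43], [113.6, 135.1])]
scene tin [(0.6, [161, 230, 32, 37], [177.9, 245.3]), (0.17, [177, 159, 154, 70], [250.1, 196.8])]
```

```bash
ls pics; python3 -c "
from h import *
print(status.sense()['clock'])"
```

```text
a_scene.png
a_top.png
a_wrist.png
b_scene.png
b_top.png
1.15
```

View pics/b_top.png

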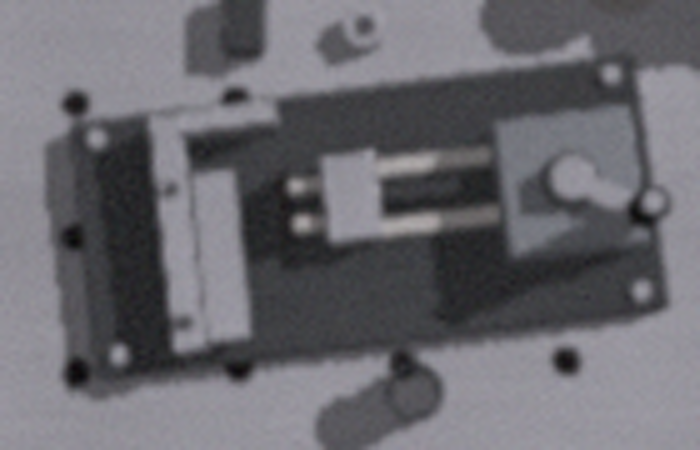

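View pics/b_scene.png

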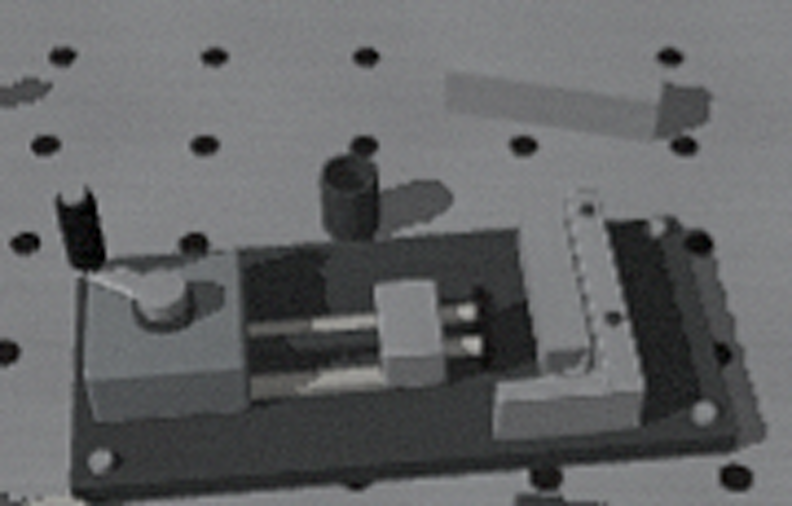

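Run:
```python
from h import *
t=params('top'); s=params('scene')
T=lambda p:np.array(p)/5+np.array([185,160])-0.4
S=lambda p:np.array(p)/4.4+np.array([165,115])-0.4
b=onz(T([(97,137),(610,75),(118,353),(642,292)]),29,t)
print('bolts top',b.round(1), b.mean(0))
b2=onz(S([(704,413),(101,461),(657,226)]),29,s); print('bolts scene',b2.round(1))
print('tube',onz(T([(193,172),(237,170),(252,338),(210,342)]),54,t).round(1))
print('tube scene',onz(S([(520,202),(545,362),(588,352),(565,195)]),54,s).round(1))
print('fence',onz(T([(187,134),(213,345)]),66,t).round(1))
print('stop',onz(T([(190,136),(280,122)]),66,t).round(1))
print('axis hub',onz(T([(574,176)]),96,t).round(1))
print('sleeve top',onz(T([(655,200)]),148,t).round(1), onz(S([(73,197)]),148,s).round(1))
print('gearbox',onz(T([(497,122),(632,104),(645,240),(510,255)]),74,t).round(1))
print('pipe',onz(T([(412,390)]),50,t).round(1))
print('jaw',onz(T([(322,155),(375,150),(383,238),(333,243)]),62,t).round(1))
```

```text
bolts top [[ 617.5  219.6   29. ]
 [ 654.3 -157.2   29. ]
 [ 459.2  205.2   29. ]
 [ 494.7 -174.3   29. ]] [556.44223289  23.319484    29.        ]
bolts scene [[ 623.1  218.6   29. ]
 [ 660.7 -157.5   29. ]
 [ 462.3  204.9   29. ]]
tube [[586.5 147.   54. ]
 [587.2 115.4  54. ]
 [466.4 106.4  54. ]
 [464.2 136.3  54. ]]
tube scene [[463.3 108.6  54. ]
 [602.1 118.1  54. ]
 [594.  145.6  54. ]
 [456.7 139.6  54. ]]
fence [[612.3 149.9  66. ]
 [461.4 133.1  66. ]]
stop [[610.8 147.7  66. ]
 [619.3  83.2  66. ]]
axis hub [[ 571.4 -122.3   96. ]]
sleeve top [[ 547.  -171.2  148. ]] [[ 549.8 -170.4  148. ]]
gearbox [[ 614.3  -71.1   74. ]
 [ 624.9 -167.1   74. ]
 [ 527.8 -172.5   74. ]
 [ 519.4  -77.4   74. ]]
pipe [[427.3  -6.4  50. ]]
jaw [[595.4  53.8  62. ]
 [598.1  15.9  62. ]
 [534.8  11.7  62. ]
 [532.1  47.2  62. ]]
```

>>> send_rows --plan '[[[-0.028,0.028,0.004],[0,0,0],1],[[-0.056,0.057,0.008],[0,0,0],1],[[-0.084,0.085,0.012],[0,0,0],0],[[-0.112,0.114,0.016],[0,0,0],-1],[[-0.14,0.142,0.02],[0,0,0],-1]]'

```text
clock: 1.57
eef_pos: [284.0, 416.7, 233.2]
tcp_rot: [3.141, -0.0, 1.261]
contact_force: [0.8, -0.1, -0.9]
opening: 0.602
```

>>> send_rows --plan '[[[-0.028,0.028,0.004],[0,0,-0.08],-1],[[-0.056,0.057,0.008],[0,0,-0.16],-1],[[-0.084,0.085,0.012],[0,0,-0.24],-1],[[-0.112,0.114,0.016],[0,0,-0.32],-1],[[-0.14,0.142,0.02],[0,0,-0.4],-1]]'

```text
clock: 1.98
eef_pos: [377.1, 238.4, 213.3]
tcp_rot: [3.14, -0.001, 1.665]
contact_force: [1.3, -0.0, -0.1]
opening: -0.0
```

```bash
cat >> h.py <<'E'
def go(x,y,z,yaw=1.666):
    s=status.sense(); M=R.from_euler('xyz',s['tcp_rot'])
    d=M.inv().apply(np.array([x,y,z])-s['eef_pos'])
    r=(M.inv()*R.from_euler('xyz',[np.pi,0,yaw])).as_rotvec()
    print('t',round(s['clock'],2),'at',s['eef_pos'].round(1),s['tcp_rot'].round(3),'F',s['contact_force'].round(1),'open',round(s['opening'],2))
    print('shift mm',d.round(1),'rot',r.round(3))
E
python3 -c "
from h import *
go(440,120,200)"
```

```text
t 1.98 at [377.1 238.4 213.3] [ 3.140e+00 -1.000e-03  1.665e+00] F [ 1.3 -0.  -0.1] open -0.0
shift mm [-123.8   51.4   13.3] rot [ 0.001 -0.001 -0.001]
```

>>> send_rows --plan '[[[-0.035,0.014,0.004],[0,0,0],-1],[[-0.07,0.028,0.008],[0,0,0],-1],[[-0.1,0.042,0.012],[0,0,0],-1],[[-0.124,0.051,0.013],[0,0,0],-1],[[-0.124,0.051,0.013],[0,0,0],-1]]'

```text
clock: 2.4
eef_pos: [441.3, 116.4, 200.3]
tcp_rot: [3.14, 0.0, 1.662]
contact_force: [0.1, 1.1, -0.2]
opening: -0.0
```

Run:
```python
from h import *
w=params('wrist'); print(status.sense()['eef_pos'])
im=viewer.grab_frame('wrist')
np.savez('w1.npz',im=im,K=w[0],d=w[1],c=w[2],M=w[3])
save(im,'c_wrist.png',None,1.5)
for r in viewer.cut_out('tube_mid','wrist'): print(r['p'],r['extent'])
```

```text
[441.26118765 116.40966461 200.28340342]
0.89 [200.1, 1.8, 214.9, 78.7]
0.62 [247.1, 209.6, 34.1, 126.6]
0.58 [494.2, 345.4, 17.8, 26.3]
```

View pics/c_wrist.png

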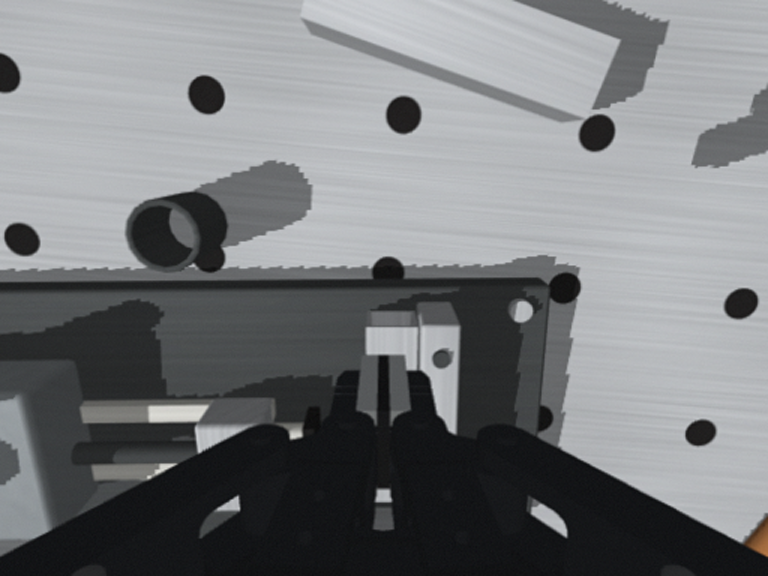

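Run:
```python
from h import *
d=np.load('w1.npz'); w=(d['K'],d['d'],d['c'],d['M']); print(w[2])
f=lambda p,z:onz(np.array(p)/1.5-0.2,z,w).round(1)
print('near end top',f([(366,327),(418,328)],54))
print('near end bottom',f([(370,312),(414,311)],24))
print('fence near top corners',f([(418,323),(459,325)],66))
print('bed edge',f([(0,290),(540,284)],24))
print('bolt',f([(521,311)],29))
save(d['im'],'c2.png',(200,180,140,80),5)
```

```text
[368.29087413 109.38559131 321.5915247 ]
near end top [[468.9 109.   54. ]
 [466.7 139.2  54. ]]
near end bottom [[469.7 110.6  24. ]
 [466.5 138.6  24. ]]
fence near top corners [[459.4 137.5  66. ]
 [458.4 160.2  66. ]]
bed edge [[ 476.2 -119.9   24. ]
 [ 441.4  215.5   24. ]]
bolt [[458.6 205.1  29. ]]
```

View pics/c2.png

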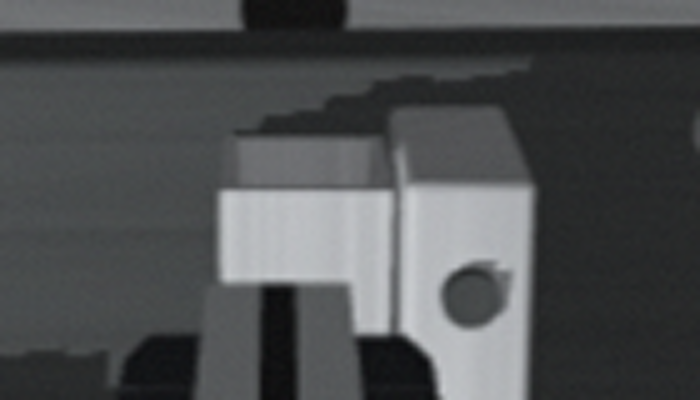

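```bash
python3 -c "
from h import *
go(438,118,54,1.668)"
```

```text
t 2.5 at [439.8 119.  200.3] [ 3.140e+00 -1.000e-03  1.662e+00] F [-0.4  0.5 -0.2] open -0.0
shift mm [ -1.   -2.1 146.3] rot [ 0.001 -0.001 -0.006]
```

>>> send_rows --plan '[[[-0.001,-0.002,0.04],[0,0,-0.006],-1],[[-0.001,-0.002,0.08],[0,0,-0.006],-1],[[-0.001,-0.002,0.115],[0,0,-0.006],-1],[[-0.001,-0.002,0.138],[0,0,-0.006],-1],[[-0.001,-0.002,0.146],[0,0,-0.006],-1]]'

```text
clock: 2.92
eef_pos: [435.6, 118.5, 51.5]
tcp_rot: [-3.138, -0.0, 1.67]
contact_force: [-0.7, -0.4, 0.8]
opening: 0.006
```

Run:
```python
from h import *
go(457,119.8,54,1.668)
save(viewer.grab_frame('wrist'),'d_w.png',None,1.5)
```

```text
t 2.92 at [435.6 118.5  51.5] [-3.138 -0.     1.67 ] F [-0.7 -0.4  0.8] open 0.01
shift mm [-0.8 21.4 -2.6] rot [-0.004 -0.     0.002]
```

View pics/d_w.png

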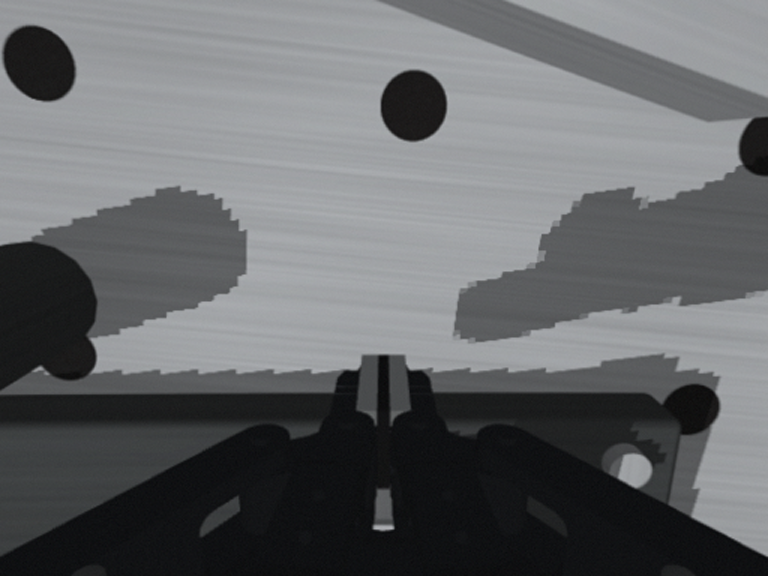

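>>> send_rows --plan '[[[0,0.008,-0.003],[0,0,0],-1],[[0,0.015,-0.003],[0,0,0],-1],[[0,0.02,-0.003],[0,0,0],-1],[[0,0.025,-0.003],[0,0,0],-1],[[0,0.03,-0.003],[0,0,0],-1]]'

```text
clock: 3.38
eef_pos: [466.5, 121.6, 55.7]
tcp_rot: [-3.139, -0.0, 1.669]
contact_force: [-3.1, 0.3, 1.3]
opening: 0.003
```

>>> send_rows --plan '[[[0,0.003,0],[0,0,0],-1],[[0,0.006,0],[0,0,0],-1],[[0,0.009,0],[0,0,0],-1],[[0,0.011,0],[0,0,0],-1],[[0,0.013,0],[0,0,0],-1]]'

```text
clock: 3.8
eef_pos: [479.3, 122.8, 55.6]
tcp_rot: [-3.138, -0.0, 1.669]
contact_force: [-3.0, -0.2, 2.2]
opening: -0.001
```

Run:
```python
from h import *
go(485,122,54,1.668)
save(viewer.grab_frame('top'),'e_t.png',(185,160,140,90),5)
save(viewer.grab_frame('scene'),'e_s.png',(165,115,180,115),4.4)
```

```text
t 3.8 at [479.3 122.8  55.6] [-3.138 -0.     1.669] F [-3.  -0.2  2.2] open -0.0
shift mm [-1.3  5.6  1.6] rot [-0.003 -0.     0.001]
```

View pics/e_s.png

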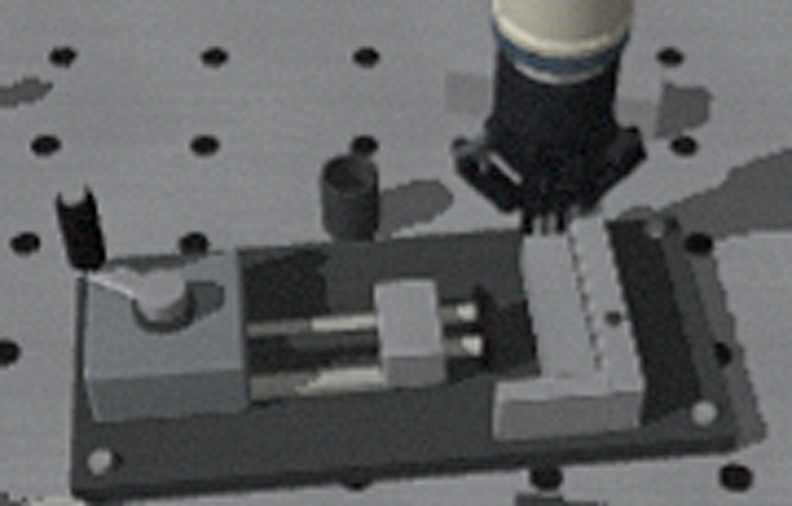

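>>> send_rows --plan '[[[0,0.002,0],[0,0,0],-1],[[0,0.004,0],[0,0,0],-1],[[0,0.006,0],[0,0,0],-1],[[0,0.007,0],[0,0,0],-1],[[0,0.008,0],[0,0,0],-1]]'

```text
clock: 4.32
eef_pos: [487.5, 123.7, 55.5]
tcp_rot: [-3.138, -0.0, 1.669]
contact_force: [-6.7, 0.2, 5.2]
opening: 0.001
```

>>> send_rows --plan '[[[0,0.001,0],[0,0,0],-1],[[0,0.002,0],[0,0,0],-1],[[0,0.003,0],[0,0,0],-1],[[0,0.003,0],[0,0,0],-1],[[0,0.003,0],[0,0,0],-1]]'

```text
clock: 4.73
eef_pos: [487.6, 123.5, 55.1]
tcp_rot: [-3.132, 0.0, 1.669]
contact_force: [-11.0, -1.0, 7.1]
opening: -0.002
```

Run:
```python
from h import *
go(485,122,54,1.668)
save(viewer.grab_frame('scene'),'f_s.png',(270,150,60,70),8)
```

```text
t 4.73 at [487.6 123.5  55.1] [-3.132  0.     1.669] F [-11.   -1.    7.1] open -0.0
shift mm [-1.3 -2.7  1.1] rot [-0.009  0.     0.001]
```

View pics/f_s.png

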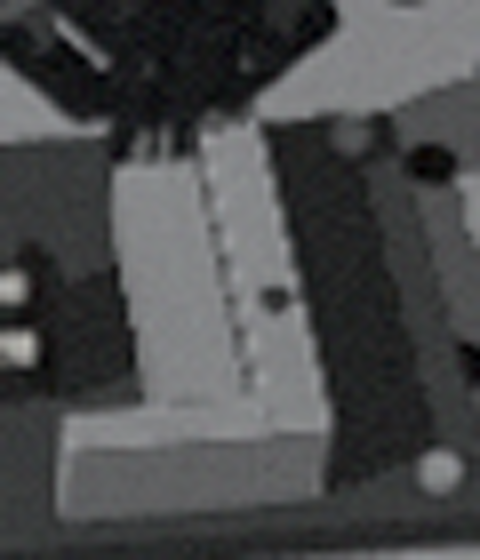

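>>> send_rows --plan '[[[0,-0.004,0],[0,0,0],-1],[[0,-0.012,0],[0,0,0],-1],[[0,-0.024,0],[0,0,0],-1],[[0,-0.03,-0.02],[0,0,0],-1],[[0,-0.03,-0.06],[0,0,0],-1]]'

```text
clock: 5.2
eef_pos: [453.3, 119.5, 112.4]
tcp_rot: [-3.124, 0.002, 1.669]
contact_force: [0.1, -0.1, 0.8]
opening: -0.006
```

>>> send_rows --plan '[[[0,0,-0.04],[0,0,0],-1],[[0,0,-0.08],[0,0,0],-1],[[-0.03,0,-0.1],[0,0,0],-1],[[-0.07,0,-0.105],[0,0,0],0],[[-0.11,0,-0.105],[0,0,0],1]]'

```text
clock: 5.62
eef_pos: [466.8, 9.9, 220.1]
tcp_rot: [-3.129, 0.002, 1.672]
contact_force: [0.3, -0.5, -0.4]
opening: 0.27
```

Run:
```python
from h import *
t=params('top'); s=params('scene')
go(548,-171,215,1.668)
for n in ('top','scene'):
    im=viewer.grab_frame(n); np.save(n+'.npy',im)
    for l in('sleeve','crank'):
        for r in viewer.cut_out(l,n): print(n,l,round(r['p'],2),r['extent'])
save(np.load('top.npy'),'g_t.png',(280,180,50,50),12)
save(np.load('top.npy'),'g_t2.png',(200,160,130,90),6)
save(np.load('scene.npy'),'g_s.png',(165,140,60,60),10)
```

```text
t 5.62 at [466.8   9.9 220.1] [-3.129e+00  2.000e-03  1.672e+00] F [ 0.3 -0.5 -0.4] open 0.27
shift mm [-188.1   62.6    4.7] rot [-0.012  0.002  0.004]
top crank 0.43 [290.9, 193.0, 28.3, 11.0]
scene sleeve 0.64 [179.5, 160.9, 11.0, 13.1]
scene crank 0.53 [176.8, 155.0, 28.5, 32.0]
```

View pics/g_t.png

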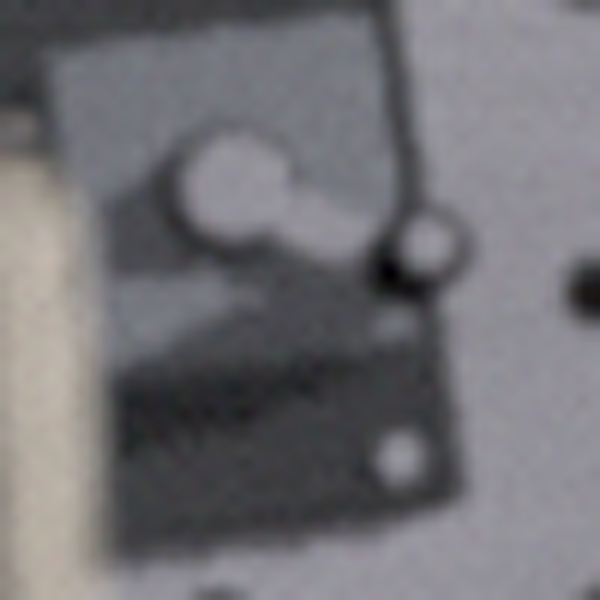

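View pics/g_s.png

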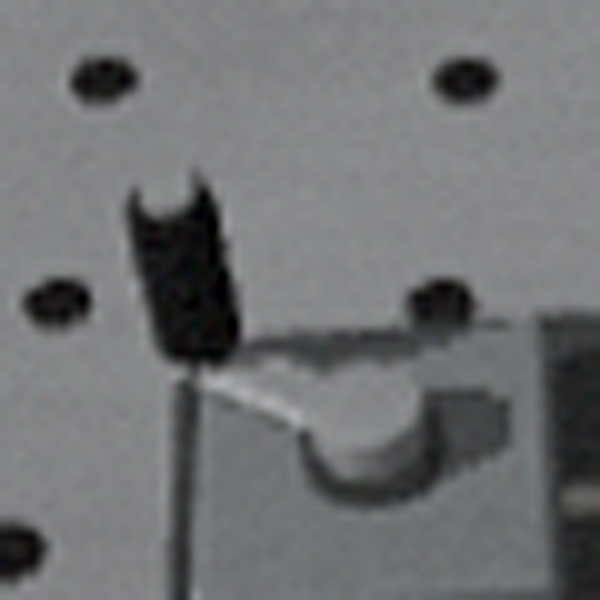

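View pics/g_t2.png

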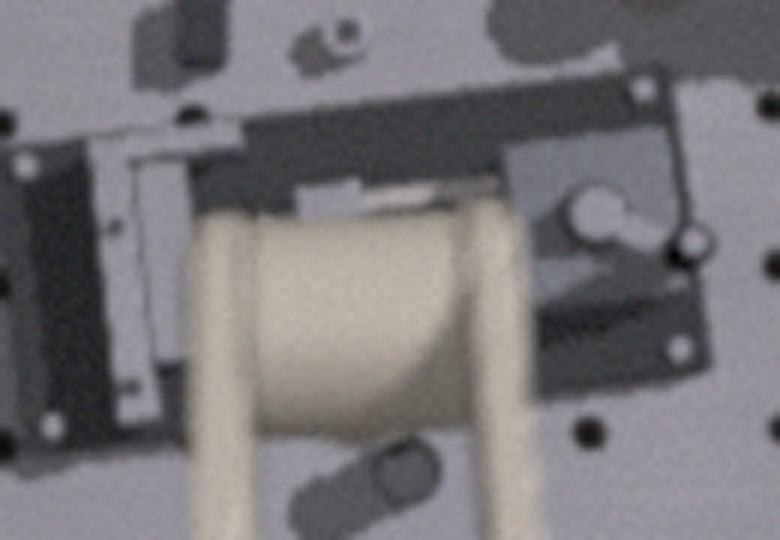

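Run:
```python
from h import *
t=params('top'); s=params('scene')
T=lambda p:np.array(p)/12+np.array([280,180])-0.45
S=lambda p:np.array(p)/10+np.array([165,140])-0.45
print('sl', onz(T([(428,242)]),148,t), onz(S([(168,187)]),148,s), 'tri',tri([(t,T([(428,242)])),(s,S([(168,187)]))]))
print('hub',onz(T([(236,187)]),96,t), onz(S([(362,405)]),96,s),'tri',tri([(t,T([(236,187)])),(s,S([(362,405)]))]))
```

```text
sl [[ 546.63499804 -169.90087551  148.        ]] [[ 545.64874409 -170.54466004  148.        ]] tri [ 546.56067145 -170.02749368  148.93890436]
hub [[ 570.26650742 -121.60338992   96.        ]] [[ 577.35127691 -121.90470954   96.        ]] tri [ 571.26591712 -122.76420866   88.96477579]
```

>>> send_rows --plan '[[[-0.038,0.012,0],[0,0,0],1],[[-0.076,0.025,0],[0,0,0],1],[[-0.114,0.037,0],[-0.012,0.002,0.004],1],[[-0.15,0.05,0.002],[-0.012,0.002,0.004],1],[[-0.187,0.061,0.004],[-0.012,0.002,0.004],1]]'

```text
clock: 6.33
eef_pos: [545.4, -169.0, 212.1]
tcp_rot: [-3.136, -0.001, 1.668]
contact_force: [0.0, 0.3, -0.2]
opening: 0.998
```

>>> send_rows --plan '[[[0,0,0],[0,0,0],1],[[0,0,0],[0,0,0],1],[[0,0,0],[0,0,0],1],[[0,0,0],[0,0,0],1],[[0,0,0],[0,0,0],1]]'

```text
clock: 6.75
eef_pos: [545.1, -167.3, 212.1]
tcp_rot: [-3.135, -0.001, 1.67]
contact_force: [-0.1, 0.5, 0.7]
opening: 1.005
```

Run:
```python
from h import *
go(546.5,-170.2,125,1.668)
w=params('wrist'); im=viewer.grab_frame('wrist'); save(im,'h_w.png',None,1.5)
print(proj([[546.5,-170.2,148],[546.5,-170.2,92],[571,-122,96]],w)*1.5)
```

```text
t 6.75 at [ 545.1 -167.3  212.1] [-3.135e+00 -1.000e-03  1.670e+00] F [-0.1  0.5  0.7] open 1.01
shift mm [-3.1  1.7 87.1] rot [-0.006 -0.001  0.002]
[[375.30517838 339.77906864]
 [376.58687    299.71357424]
 [463.54337661 355.13566108]]
```

View pics/h_w.png

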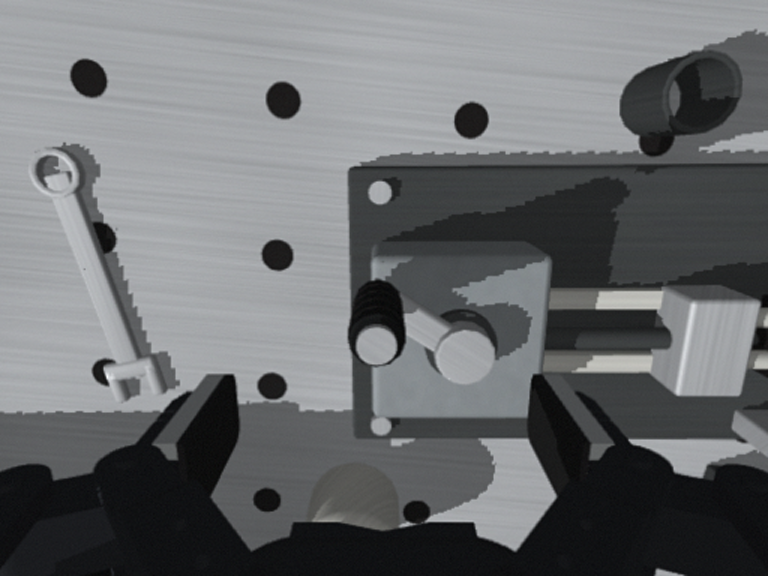

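>>> send_rows --plan '[[[-0.003,0.003,0.025],[-0.006,0,0],1],[[-0.003,0.003,0.05],[-0.006,0,0],1],[[-0.003,0.003,0.072],[-0.006,0,0],1],[[-0.003,0.003,0.083],[-0.006,0,0],1],[[-0.003,0.003,0.087],[-0.006,0,0],1]]'

```text
clock: 7.22
eef_pos: [546.8, -169.2, 123.6]
tcp_rot: [-3.139, -0.002, 1.67]
contact_force: [-0.7, 0.7, 0.0]
opening: 1.0
```

Run:
```python
from h import *
go(548,-170.3,125,1.668)
save(viewer.grab_frame('wrist'),'i_w.png',None,1.5)
```

```text
t 7.22 at [ 546.8 -169.2  123.6] [-3.139e+00 -2.000e-03  1.670e+00] F [-0.7  0.7  0. ] open 1.0
shift mm [-1.2  1.1 -1.4] rot [-0.003 -0.002  0.002]
```

View pics/i_w.png

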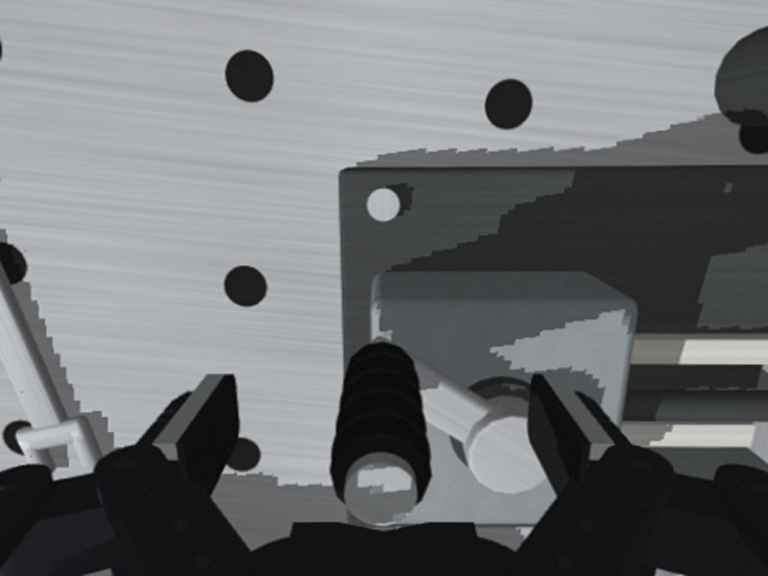

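>>> send_rows --plan '[[[-0.001,0.001,-0.001],[0,0,0],0.4],[[-0.001,0.001,-0.001],[0,0,0],-0.2],[[-0.001,0.001,-0.001],[0,0,0],-1],[[-0.001,0.001,-0.001],[0,0,0],-1],[[-0.001,0.001,-0.001],[0,0,0],-1]]' --squeeze 50

```text
clock: 7.68
eef_pos: [548.7, -170.5, 125.7]
tcp_rot: [-3.141, -0.002, 1.67]
contact_force: [-0.2, -0.4, 0.9]
opening: 0.299
```

>>> send_rows --plan '[[[0,0,0],[0,0,0],-1],[[0,0,0],[0,0,0],-1],[[0,0,0],[0,0,0],-1],[[0,0,0],[0,0,0],-1],[[0,0,0],[0,0,0],-1]]'

```text
clock: 8.1
eef_pos: [548.6, -170.1, 126.0]
tcp_rot: [-3.141, -0.002, 1.67]
contact_force: [-0.8, 5.5, 3.4]
opening: 0.266
```

Run:
```python
from h import *
go(548,-170.3,125,1.668)
save(viewer.grab_frame('wrist'),'j_w.png',None,1.5)
```

```text
t 8.1 at [ 548.6 -170.1  126. ] [-3.141e+00 -2.000e-03  1.670e+00] F [-0.8  5.5  3.4] open 0.27
shift mm [-0.2 -0.7  1. ] rot [-0.001 -0.002  0.002]
```

View pics/j_w.png

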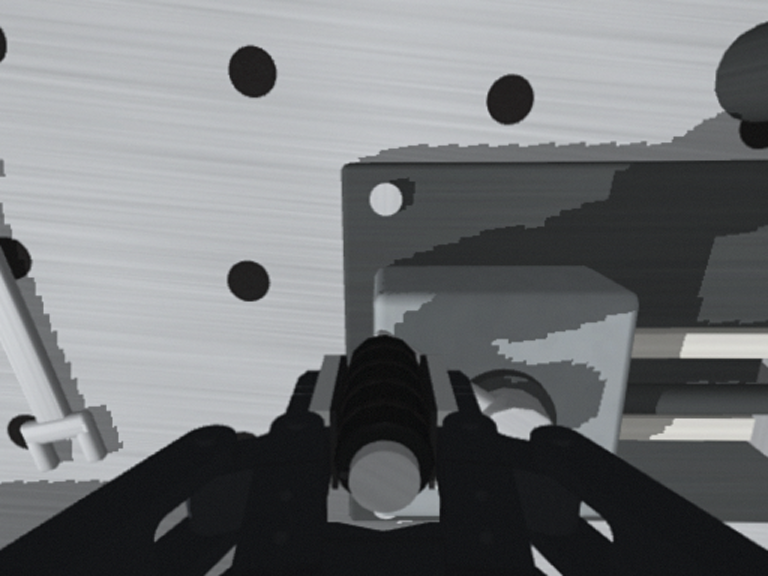

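```bash
cat > arc.py <<'E'
import sys,json,os
from h import *
from scipy.optimize import least_squares
step=float(sys.argv[1])
L=json.load(open('log.json')) if os.path.exists('log.json') else []
s=status.sense(); p=s['eef_pos']; F=s['contact_force']
L.append([s['clock'],*p,*F]); json.dump(L,open('log.json','w'))
Q=np.array(L)[:,1:3]
A=np.array([572.3,-120.5])
if len(Q)>=5:
    # circle fit, radius 55 known; weak prior on the centre
    A=least_squares(lambda a:np.r_[np.hypot(*(Q-a).T)-55,(a-[572.3,-120.5])*0.3],A,loss='soft_l1').x
phis=np.unwrap([np.arctan2(*(q-A)[::-1]) for q in Q])
phi=phis[-1]; e=np.array([np.cos(phi),np.sin(phi)]); tg=np.array([e[1],-e[0]])
for i in range(-min(4,len(L)),0):
    a=phis[i]; t=np.array([np.sin(a),-np.cos(a)]); f=np.array(L[i][4:6])
    print('turned %.3f  drag %.1f  radial %.1f Fz %.1f'%(phis[0]-phis[i],-f@t,f@np.array([np.cos(a),np.sin(a)]),L[i][6]), end=' | ')
print('\nclock %.2f A'%s['clock'],A.round(1),'r %.1f'%np.hypot(*(p[:2]-A)),'rot',s['tcp_rot'].round(3),'z %.1f'%p[2],'open %.2f'%s['opening'])
M=R.from_euler('xyz',s['tcp_rot']); rr=(M.inv()*R.from_euler('xyz',[np.pi,0,1.668])).as_rotvec()
rows=[]
for k in range(1,6):
    a=phi-step*k; P=np.r_[A+55*np.array([np.cos(a),np.sin(a)]),126]
    rows.append(M.inv().apply(P-p).round(1).tolist())
print(rows,'rot',rr.round(3))
E
python3 arc.py 0.05
```

```text
turned 0.000  drag -2.6  radial -4.9 Fz 2.8 | 
clock 8.15 A [ 572.3 -120.5] r 54.9 rot [-3.141e+00 -2.000e-03  1.670e+00] z 125.9 open 0.27
[[1.4, -2.4, -0.1], [3.0, -4.6, -0.1], [4.7, -6.8, -0.1], [6.5, -8.8, -0.0], [8.4, -10.8, -0.0]] rot [-0.001 -0.002  0.002]
```

>>> send_rows --plan '[[[0.0014,-0.0024,0],[0,0,0],-1],[[0.003,-0.0046,0],[0,0,0],-1],[[0.0047,-0.0068,0],[0,0,0],-1],[[0.0065,-0.0088,0],[0,0,0],-1],[[0.0084,-0.0108,0],[0,0,0],-1]]'

```text
clock: 8.57
eef_pos: [539.0, -163.7, 126.2]
tcp_rot: [3.138, 0.0, 1.67]
contact_force: [8.8, -2.1, -8.7]
opening: 0.268
```

```bash
python3 arc.py 0.05
```

```text
turned 0.000  drag -2.6  radial -4.9 Fz 2.8 | turned 0.211  drag 8.2  radial -3.7 Fz -8.7 | 
clock 8.57 A [ 572.3 -120.5] r 54.5 rot [3.138 0.    1.67 ] z 126.2 open 0.27
[[1.6, -2.3, 0.2], [3.6, -4.1, 0.2], [5.7, -5.9, 0.2], [7.9, -7.5, 0.1], [10.2, -9.1, 0.1]] rot [0.003 0.    0.002]
```

>>> send_rows --plan '[[[0.0016,-0.0023,0],[0,0,0],-1],[[0.0036,-0.0041,0],[0,0,0],-1],[[0.0057,-0.0059,0],[0,0,0],-1],[[0.0079,-0.0075,0],[0,0,0],-1],[[0.0102,-0.0091,0],[0,0,0],-1]]'

```text
clock: 8.98
eef_pos: [530.8, -155.4, 126.2]
tcp_rot: [3.134, 0.003, 1.67]
contact_force: [8.4, -2.8, -9.3]
opening: 0.269
```

```bash
python3 arc.py 0.06
```

```text
turned 0.000  drag -2.6  radial -4.9 Fz 2.8 | turned 0.211  drag 8.2  radial -3.7 Fz -8.7 | turned 0.426  drag 7.6  radial -4.6 Fz -9.3 | 
clock 8.98 A [ 572.3 -120.5] r 54.2 rot [3.134e+00 3.000e-03 1.670e+00] z 126.2 open 0.27
[[2.3, -2.4, 0.2], [5.2, -4.0, 0.2], [8.2, -5.5, 0.1], [11.2, -6.7, 0.1], [14.4, -7.8, 0.1]] rot [0.007 0.003 0.002]
```

>>> send_rows --plan '[[[0.0023,-0.0024,0],[0.003,0.001,0],-1],[[0.0052,-0.004,0],[0.007,0.003,0],-1],[[0.0082,-0.0055,0],[0.007,0.003,0],-1],[[0.0112,-0.0067,0],[0.007,0.003,0],-1],[[0.0144,-0.0078,0],[0.007,0.003,0],-1]]'

```text
clock: 9.4
eef_pos: [523.3, -143.2, 126.1]
tcp_rot: [3.138, 0.002, 1.671]
contact_force: [6.9, -5.4, -9.0]
opening: 0.267
```

```bash
python3 arc.py 0.06
```

```text
turned 0.000  drag -2.6  radial -4.9 Fz 2.8 | turned 0.211  drag 8.2  radial -3.7 Fz -8.7 | turned 0.426  drag 7.6  radial -4.6 Fz -9.3 | turned 0.692  drag 7.8  radial -4.0 Fz -9.0 | 
clock 9.40 A [ 572.3 -120.5] r 54.0 rot [3.138e+00 2.000e-03 1.671e+00] z 126.1 open 0.27
[[2.8, -2.0, 0.1], [6.0, -2.8, 0.1], [9.3, -3.4, 0.1], [12.5, -3.8, 0.1], [15.8, -4.0, 0.1]] rot [0.004 0.002 0.003]
```

>>> send_rows --plan '[[[0.0028,-0.002,0],[0.004,0.002,0],-1],[[0.006,-0.0028,0],[0.004,0.002,0],-1],[[0.0093,-0.0034,0],[0.004,0.002,0],-1],[[0.0125,-0.0038,0],[0.004,0.002,0],-1],[[0.0158,-0.004,0],[0.004,0.002,0],-1]]'

```text
clock: 9.82
eef_pos: [519.3, -129.3, 126.2]
tcp_rot: [3.139, 0.003, 1.671]
contact_force: [5.9, -6.4, -9.0]
opening: 0.268
```

```bash
python3 arc.py 0.07
```

```text
turned 0.210  drag 8.1  radial -3.9 Fz -8.7 | turned 0.422  drag 7.5  radial -4.8 Fz -9.3 | turned 0.684  drag 7.8  radial -4.1 Fz -9.0 | turned 0.948  drag 7.2  radial -4.8 Fz -9.0 | 
clock 9.82 A [ 573.6 -120.9] r 54.9 rot [3.139e+00 3.000e-03 1.671e+00] z 126.2 open 0.27
[[3.8, -0.1, 0.2], [7.7, 0.1, 0.1], [11.5, 0.5, 0.1], [15.3, 1.3, 0.1], [19.0, 2.3, 0.1]] rot [0.003 0.003 0.003]
```

>>> send_rows --plan '[[[0.0038,-0.0001,0],[0.003,0.003,0],-1],[[0.0077,0.0001,0],[0.003,0.003,0],-1],[[0.0115,0.0005,0],[0.003,0.003,0],-1],[[0.0153,0.0013,0],[0.003,0.003,0],-1],[[0.019,0.0023,0],[0.003,0.003,0],-1]]'

```text
clock: 10.23
eef_pos: [519.5, -111.5, 126.1]
tcp_rot: [-3.141, 0.003, 1.672]
contact_force: [-0.7, -7.8, -1.9]
opening: 0.271
```

```bash
python3 arc.py 0.07
```

```text
turned 0.422  drag 7.5  radial -4.8 Fz -9.3 | turned 0.684  drag 7.8  radial -4.2 Fz -9.0 | turned 0.948  drag 7.2  radial -4.8 Fz -9.0 | turned 1.273  drag 7.8  radial -0.6 Fz -1.9 | 
clock 10.23 A [ 573.6 -120.9] r 54.9 rot [-3.141e+00  3.000e-03  1.672e+00] z 126.1 open 0.27
[[3.7, 1.1, 0.1], [7.3, 2.5, 0.0], [10.7, 4.2, 0.0], [14.1, 6.1, 0.0], [17.3, 8.2, 0.0]] rot [-0.     0.003  0.004]
```

>>> send_rows --plan '[[[0.0037,0.0011,0],[0,0.003,0],-1],[[0.0073,0.0025,0],[0,0.003,0],-1],[[0.0107,0.0042,0],[0,0.003,0],-1],[[0.0141,0.0061,0],[0,0.003,0],-1],[[0.0173,0.0082,0],[0,0.003,0],-1]]'

```text
clock: 10.65
eef_pos: [525.3, -94.8, 126.0]
tcp_rot: [-3.14, 0.002, 1.673]
contact_force: [-3.0, -7.3, 2.4]
opening: 0.27
```

```bash
python3 arc.py 0.07
```

```text
turned 0.684  drag 7.8  radial -4.2 Fz -9.0 | turned 0.948  drag 7.2  radial -4.8 Fz -9.0 | turned 1.273  drag 7.8  radial -0.6 Fz -1.9 | turned 1.597  drag 7.8  radial -0.8 Fz 2.4 | 
clock 10.65 A [ 573.6 -121. ] r 55.0 rot [-3.140e+00  2.000e-03  1.673e+00] z 126.0 open 0.27
[[3.1, 2.3, 0.0], [6.1, 4.7, -0.0], [8.8, 7.4, -0.0], [11.4, 10.3, -0.0], [13.7, 13.4, -0.0]] rot [-0.002  0.002  0.005]
```

>>> send_rows --plan '[[[0.0031,0.0023,0],[-0.001,0.002,0.003],-1],[[0.0061,0.0047,0],[-0.001,0.002,0.003],-1],[[0.0088,0.0074,0],[-0.001,0.002,0.003],-1],[[0.0114,0.0103,0],[-0.001,0.002,0.003],-1],[[0.0137,0.0134,0],[-0.001,0.002,0.003],-1]]'

```text
clock: 11.07
eef_pos: [536.0, -80.8, 126.0]
tcp_rot: [-3.138, 0.002, 1.67]
contact_force: [-5.7, -5.6, 5.7]
opening: 0.271
```

```bash
python3 arc.py 0.06
python3 - <<'E'
from h import *
save(viewer.grab_frame('scene'),'k_s.png',(165,115,180,115),4.4)
E
```

```text
turned 0.948  drag 7.2  radial -4.8 Fz -9.0 | turned 1.273  drag 7.8  radial -0.6 Fz -1.9 | turned 1.597  drag 7.8  radial -0.8 Fz 2.4 | turned 1.918  drag 8.0  radial -0.2 Fz 5.7 | 
clock 11.07 A [ 573.6 -121. ] r 55.0 rot [-3.138e+00  2.000e-03  1.670e+00] z 126.0 open 0.27
[[1.9, 2.7, -0.1], [3.7, 5.5, -0.1], [5.3, 8.4, -0.1], [6.7, 11.3, -0.1], [7.9, 14.4, -0.1]] rot [-0.003  0.002  0.002]
```

View pics/k_s.png

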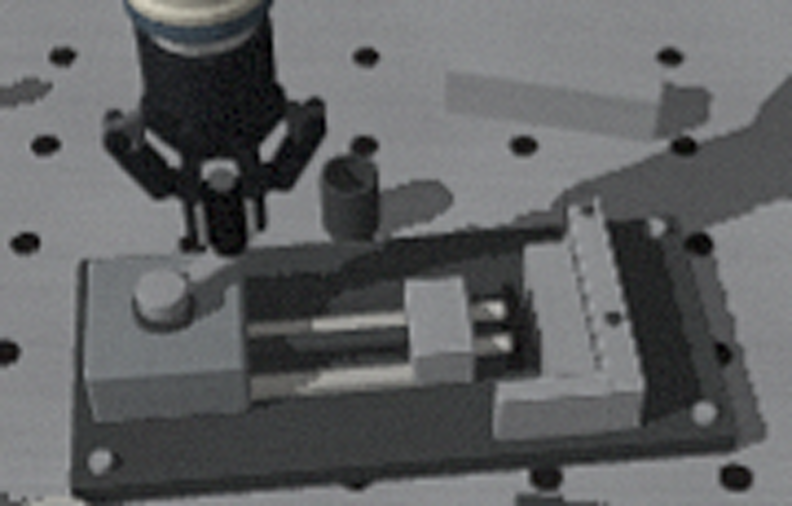

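>>> send_rows --plan '[[[0.0019,0.0027,0],[-0.003,0.002,0],-1],[[0.0037,0.0055,0],[-0.003,0.002,0],-1],[[0.0053,0.0084,0],[-0.003,0.002,0],-1],[[0.0067,0.0113,0],[-0.003,0.002,0],-1],[[0.0079,0.0144,0],[-0.003,0.002,0],-1]]'

```text
clock: 11.53
eef_pos: [548.5, -71.9, 125.9]
tcp_rot: [-3.138, 0.0, 1.671]
contact_force: [-7.2, -3.0, 6.5]
opening: 0.267
```

```bash
python3 arc.py 0.05
python3 - <<'E'
from h import *
save(viewer.grab_frame('scene'),'l_s.png',(245,150,80,70),8)
E
```

```text
turned 1.273  drag 7.8  radial -0.6 Fz -1.9 | turned 1.597  drag 7.8  radial -0.8 Fz 2.4 | turned 1.919  drag 8.0  radial -0.2 Fz 5.7 | turned 2.198  drag 7.7  radial 0.6 Fz 6.5 | 
clock 11.53 A [ 573.6 -120.9] r 55.1 rot [-3.138  0.     1.671] z 125.9 open 0.27
[[0.9, 2.6, -0.1], [1.7, 5.2, -0.1], [2.4, 7.9, -0.1], [2.9, 10.6, -0.1], [3.3, 13.3, -0.1]] rot [-0.003  0.     0.003]
```

View pics/l_s.png

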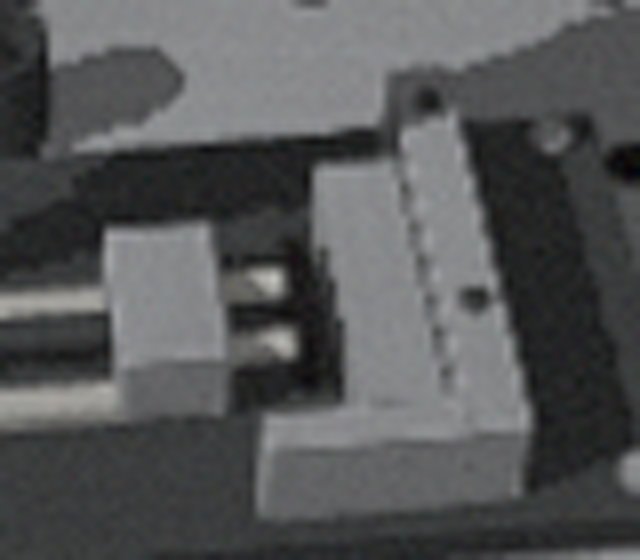

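```bash
python3 arc.py 0.03|tail -1
```

```text
[[0.6, 1.6, -0.0], [1.1, 3.1, -0.0], [1.5, 4.7, -0.0], [2.0, 6.3, -0.0], [2.3, 7.9, -0.0]] rot [-0.003  0.     0.003]
```

>>> send_rows --plan '[[[0.0006,0.0016,0],[-0.003,0,0.002],-1],[[0.0011,0.0031,0],[-0.003,0,0.002],-1],[[0.0015,0.0047,0],[-0.003,0,0.002],-1],[[0.002,0.0063,0],[-0.003,0,0.002],-1],[[0.0023,0.0079,0],[-0.003,0,0.002],-1]]'

```text
clock: 12.0
eef_pos: [554.9, -69.2, 125.9]
tcp_rot: [-3.138, 0.001, 1.669]
contact_force: [-7.8, -0.4, 7.3]
opening: 0.272
```

```bash
python3 arc.py 0.03
```

```text
turned 1.919  drag 8.0  radial -0.2 Fz 5.7 | turned 2.198  drag 7.7  radial 0.6 Fz 6.5 | turned 2.210  drag 5.8  radial 0.6 Fz 5.6 | turned 2.325  drag 7.4  radial 2.2 Fz 7.3 | 
clock 12.00 A [ 573.6 -120.9] r 55.0 rot [-3.138e+00  1.000e-03  1.669e+00] z 125.9 open 0.27
[[0.4, 1.6, -0.1], [0.7, 3.2, -0.1], [1.0, 4.8, -0.1], [1.2, 6.5, -0.1], [1.4, 8.1, -0.1]] rot [-0.003  0.001  0.001]
```

>>> send_rows --plan '[[[0.0004,0.0016,0],[-0.003,0,0],-1],[[0.0007,0.0032,0],[-0.003,0,0],-1],[[0.001,0.0048,0],[-0.003,0,0],-1],[[0.0012,0.0065,0],[-0.003,0,0],-1],[[0.0014,0.0081,0],[-0.003,0,0],-1]]'

```text
clock: 12.42
eef_pos: [561.1, -67.4, 125.9]
tcp_rot: [-3.138, 0.001, 1.669]
contact_force: [-7.8, -0.1, 7.6]
opening: 0.266
```

```bash
python3 arc.py 0.03
```

```text
turned 2.198  drag 7.7  radial 0.6 Fz 6.5 | turned 2.210  drag 5.8  radial 0.6 Fz 5.6 | turned 2.325  drag 7.4  radial 2.2 Fz 7.3 | turned 2.441  drag 7.6  radial 1.7 Fz 7.6 | 
clock 12.42 A [ 573.6 -120.9] r 55.0 rot [-3.138e+00  1.000e-03  1.669e+00] z 125.9 open 0.27
[[0.2, 1.6, -0.1], [0.3, 3.3, -0.1], [0.4, 4.9, -0.1], [0.5, 6.6, -0.1], [0.5, 8.2, -0.1]] rot [-0.004  0.001  0.001]
```

>>> send_rows --plan '[[[0.0002,0.0016,0],[-0.003,0,0],-1],[[0.0003,0.0033,0],[-0.003,0,0],-1],[[0.0004,0.0049,0],[-0.003,0,0],-1],[[0.0005,0.0066,0],[-0.003,0,0],-1],[[0.0005,0.0082,0],[-0.003,0,0],-1]]'

```text
clock: 12.83
eef_pos: [567.4, -66.3, 125.9]
tcp_rot: [-3.137, 0.001, 1.67]
contact_force: [-7.9, 1.1, 8.2]
opening: 0.266
```

```bash
python3 arc.py 0.03
```

```text
turned 2.210  drag 5.8  radial 0.6 Fz 5.6 | turned 2.325  drag 7.4  radial 2.2 Fz 7.3 | turned 2.441  drag 7.6  radial 1.7 Fz 7.6 | turned 2.558  drag 7.7  radial 2.0 Fz 8.2 | 
clock 12.83 A [ 573.6 -120.9] r 55.0 rot [-3.137e+00  1.000e-03  1.670e+00] z 125.9 open 0.27
[[-0.0, 1.6, -0.1], [-0.1, 3.3, -0.1], [-0.2, 4.9, -0.1], [-0.3, 6.6, -0.1], [-0.5, 8.2, -0.1]] rot [-0.005  0.001  0.002]
```

>>> send_rows --plan '[[[0,0.0016,0],[-0.003,0,0],-1],[[-0.0001,0.0033,0],[-0.003,0,0],-1],[[-0.0002,0.0049,0],[-0.003,0,0],-1],[[-0.0003,0.0066,0],[-0.003,0,0],-1],[[-0.0005,0.0082,0],[-0.003,0,0],-1]]'

```text
clock: 13.25
eef_pos: [573.9, -65.9, 125.9]
tcp_rot: [-3.136, 0.0, 1.67]
contact_force: [-8.0, 2.8, 7.8]
opening: 0.266
```

```bash
python3 arc.py 0.03;python3 - <<'E'
from h import *
save(viewer.grab_frame('scene'),'m_s.png',(245,150,80,70),8)
E
```

```text
turned 2.325  drag 7.4  radial 2.2 Fz 7.3 | turned 2.441  drag 7.6  radial 1.7 Fz 7.6 | turned 2.558  drag 7.7  radial 2.0 Fz 8.2 | turned 2.676  drag 8.0  radial 2.7 Fz 7.8 | 
clock 13.25 A [ 573.6 -120.9] r 55.0 rot [-3.136  0.     1.67 ] z 125.9 open 0.27
[[-0.2, 1.6, -0.1], [-0.4, 3.3, -0.1], [-0.7, 4.9, -0.1], [-1.1, 6.5, -0.1], [-1.5, 8.1, -0.1]] rot [-0.005  0.     0.002]
```

View pics/m_s.png

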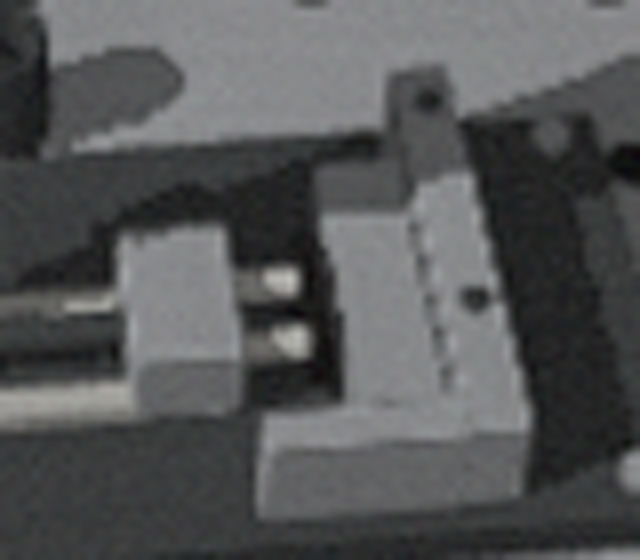

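>>> send_rows --plan '[[[-0.0002,0.0016,0],[-0.003,0,0],-1],[[-0.0004,0.0033,0],[-0.003,0,0],-1],[[-0.0007,0.0049,0],[-0.003,0,0],-1],[[-0.0011,0.0065,0],[-0.003,0,0],-1],[[-0.0015,0.0081,0],[-0.003,0,0],-1]]'

```text
clock: 13.72
eef_pos: [580.7, -66.4, 125.9]
tcp_rot: [-3.136, -0.0, 1.67]
contact_force: [-8.1, 4.5, 7.4]
opening: 0.263
```

```bash
python3 arc.py 0.03
```

```text
turned 2.441  drag 7.6  radial 1.7 Fz 7.6 | turned 2.558  drag 7.7  radial 2.0 Fz 8.2 | turned 2.676  drag 8.0  radial 2.7 Fz 7.8 | turned 2.801  drag 8.7  radial 3.5 Fz 7.4 | 
clock 13.72 A [ 573.6 -120.9] r 55.0 rot [-3.136 -0.     1.67 ] z 125.9 open 0.26
[[-0.4, 1.6, -0.1], [-0.8, 3.2, -0.1], [-1.3, 4.8, -0.1], [-1.9, 6.3, -0.1], [-2.5, 7.9, -0.1]] rot [-0.005 -0.     0.002]
```

```bash
python3 arc.py 0.02
```

```text
turned 2.558  drag 7.7  radial 2.0 Fz 8.2 | turned 2.676  drag 8.0  radial 2.7 Fz 7.8 | turned 2.801  drag 8.7  radial 3.5 Fz 7.4 | turned 2.801  drag 8.7  radial 3.5 Fz 7.4 | 
clock 13.72 A [ 573.6 -120.9] r 55.0 rot [-3.136 -0.     1.67 ] z 125.9 open 0.26
[[-0.3, 1.1, -0.1], [-0.5, 2.1, -0.1], [-0.8, 3.2, -0.1], [-1.2, 4.2, -0.1], [-1.5, 5.3, -0.1]] rot [-0.005 -0.     0.002]
```

>>> send_rows --plan '[[[-0.0003,0.0011,0],[-0.003,0,0],-1],[[-0.0005,0.0021,0],[-0.003,0,0],-1],[[-0.0008,0.0032,0],[-0.003,0,0],-1],[[-0.0012,0.0042,0],[-0.003,0,0],-1],[[-0.0015,0.0053,0],[-0.003,0,0],-1]]'

```text
clock: 14.13
eef_pos: [584.5, -67.0, 125.9]
tcp_rot: [-3.136, -0.001, 1.67]
contact_force: [-7.1, 4.5, 6.4]
opening: 0.267
```

```bash
python3 arc.py 0.02
```

```text
turned 2.676  drag 8.0  radial 2.7 Fz 7.8 | turned 2.801  drag 8.7  radial 3.5 Fz 7.4 | turned 2.801  drag 8.7  radial 3.5 Fz 7.4 | turned 2.871  drag 7.8  radial 3.0 Fz 6.4 | 
clock 14.13 A [ 573.6 -120.9] r 55.0 rot [-3.136e+00 -1.000e-03  1.670e+00] z 125.9 open 0.27
[[-0.3, 1.1, -0.1], [-0.7, 2.1, -0.1], [-1.0, 3.1, -0.1], [-1.4, 4.2, -0.1], [-1.9, 5.2, -0.1]] rot [-0.006 -0.001  0.002]
```

>>> send_rows --plan '[[[-0.0004,0.0013,0],[-0.003,0,0],-1],[[-0.0008,0.0026,0],[-0.003,0,0],-1],[[-0.0013,0.0039,0],[-0.003,0,0],-1],[[-0.0018,0.0052,0],[-0.003,0,0],-1],[[-0.0024,0.0065,0],[-0.003,0,0],-1]]'

```text
clock: 14.55
eef_pos: [589.8, -68.4, 126.0]
tcp_rot: [-3.136, -0.002, 1.67]
contact_force: [-6.7, 5.1, 6.7]
opening: 0.268
```

```bash
python3 arc.py 0.025
```

```text
turned 2.801  drag 8.7  radial 3.5 Fz 7.4 | turned 2.801  drag 8.7  radial 3.5 Fz 7.4 | turned 2.871  drag 7.8  radial 3.0 Fz 6.4 | turned 2.969  drag 7.9  radial 2.9 Fz 6.7 | 
clock 14.55 A [ 573.6 -120.9] r 55.0 rot [-3.136e+00 -2.000e-03  1.670e+00] z 126.0 open 0.27
[[-0.5, 1.3, -0.1], [-1.1, 2.5, -0.1], [-1.7, 3.7, -0.1], [-2.4, 5.0, -0.1], [-3.0, 6.2, -0.1]] rot [-0.005 -0.002  0.002]
```

>>> send_rows --plan '[[[-0.0005,0.0013,0],[-0.003,-0.002,0],-1],[[-0.0011,0.0025,0],[-0.003,-0.002,0],-1],[[-0.0017,0.0037,0],[-0.003,-0.002,0],-1],[[-0.0024,0.005,0],[-0.003,-0.002,0],-1],[[-0.003,0.0062,0],[-0.003,-0.002,0],-1]]'

```text
clock: 14.97
eef_pos: [594.9, -70.2, 125.9]
tcp_rot: [-3.136, -0.001, 1.67]
contact_force: [-6.4, 5.9, 5.8]
opening: 0.268
```

```bash
python3 arc.py 0.025
```

```text
turned 2.801  drag 8.7  radial 3.5 Fz 7.4 | turned 2.871  drag 7.8  radial 3.0 Fz 6.4 | turned 2.969  drag 7.9  radial 2.9 Fz 6.7 | turned 3.068  drag 8.2  radial 3.0 Fz 5.8 | 
clock 14.97 A [ 573.6 -120.9] r 55.0 rot [-3.136e+00 -1.000e-03  1.670e+00] z 125.9 open 0.27
[[-0.7, 1.2, -0.1], [-1.4, 2.4, -0.1], [-2.1, 3.5, -0.1], [-2.9, 4.7, -0.1], [-3.7, 5.8, -0.1]] rot [-0.005 -0.001  0.002]
```

>>> send_rows --plan '[[[-0.0007,0.0012,0],[-0.003,-0.001,0],-1],[[-0.0014,0.0024,0],[-0.003,-0.001,0],-1],[[-0.0021,0.0035,0],[-0.003,-0.001,0],-1],[[-0.0029,0.0047,0],[-0.003,-0.001,0],-1],[[-0.0037,0.0058,0],[-0.003,-0.001,0],-1]]'

```text
clock: 15.38
eef_pos: [599.9, -72.6, 126.0]
tcp_rot: [-3.137, -0.002, 1.669]
contact_force: [-5.6, 6.8, 5.7]
opening: 0.269
```

```bash
python3 arc.py 0.025;python3 - <<'E'
from h import *
save(viewer.grab_frame('scene'),'n_s.png',(245,150,80,70),8)
E
```

```text
turned 2.871  drag 7.8  radial 3.0 Fz 6.4 | turned 2.969  drag 7.9  radial 2.9 Fz 6.7 | turned 3.068  drag 8.2  radial 3.0 Fz 5.8 | turned 3.169  drag 8.1  radial 3.3 Fz 5.7 | 
clock 15.38 A [ 573.6 -120.9] r 55.0 rot [-3.137e+00 -2.000e-03  1.669e+00] z 126.0 open 0.27
[[-0.8, 1.1, -0.0], [-1.6, 2.2, -0.0], [-2.5, 3.3, -0.0], [-3.3, 4.4, -0.0], [-4.2, 5.4, -0.0]] rot [-0.005 -0.002  0.001]
```

View pics/n_s.png

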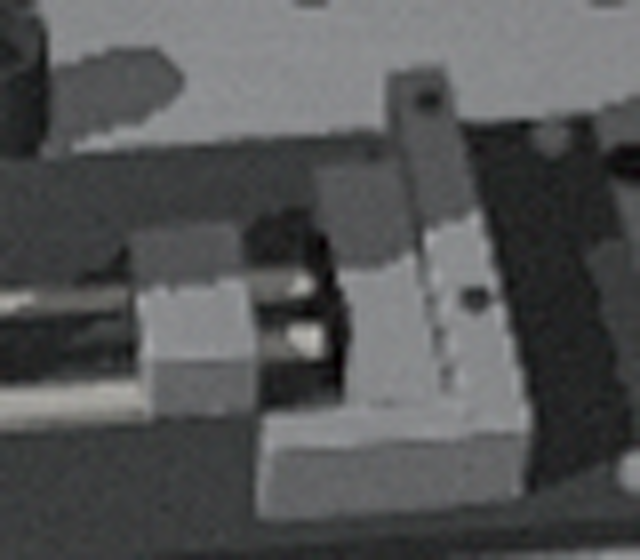

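>>> send_rows --plan '[[[-0.0008,0.0011,0],[-0.003,-0.001,0],-1],[[-0.0016,0.0022,0],[-0.003,-0.001,0],-1],[[-0.0025,0.0033,0],[-0.003,-0.001,0],-1],[[-0.0033,0.0044,0],[-0.003,-0.001,0],-1],[[-0.0042,0.0054,0],[-0.003,-0.001,0],-1]]'

```text
clock: 15.85
eef_pos: [604.7, -75.6, 126.0]
tcp_rot: [-3.138, -0.002, 1.669]
contact_force: [-6.0, 7.2, 5.6]
opening: 0.266
```

```bash
python3 arc.py 0.025
```

```text
turned 2.969  drag 7.9  radial 2.9 Fz 6.7 | turned 3.068  drag 8.2  radial 3.0 Fz 5.8 | turned 3.169  drag 8.1  radial 3.3 Fz 5.7 | turned 3.272  drag 9.0  radial 2.6 Fz 5.6 | 
clock 15.85 A [ 573.6 -120.9] r 55.0 rot [-3.138e+00 -2.000e-03  1.669e+00] z 126.0 open 0.27
[[-0.9, 1.0, -0.0], [-1.8, 2.1, -0.0], [-2.8, 3.1, -0.0], [-3.7, 4.0, -0.0], [-4.7, 5.0, -0.1]] rot [-0.004 -0.002  0.001]
```

>>> send_rows --plan '[[[-0.0009,0.001,0],[-0.003,-0.001,0],-1],[[-0.0018,0.0021,0],[-0.003,-0.001,0],-1],[[-0.0028,0.0031,0],[-0.003,-0.001,0],-1],[[-0.0037,0.004,0],[-0.003,-0.001,0],-1],[[-0.0047,0.005,0],[-0.003,-0.001,0],-1]]'

```text
clock: 16.27
eef_pos: [609.1, -78.9, 126.0]
tcp_rot: [-3.139, -0.003, 1.669]
contact_force: [-5.1, 7.2, 4.1]
opening: 0.264
```

```bash
python3 arc.py 0.025
```

```text
turned 3.067  drag 8.2  radial 3.0 Fz 5.8 | turned 3.169  drag 8.1  radial 3.3 Fz 5.7 | turned 3.272  drag 9.0  radial 2.6 Fz 5.6 | turned 3.372  drag 8.5  radial 2.2 Fz 4.1 | 
clock 16.27 A [ 573.6 -120.9] r 55.0 rot [-3.139e+00 -3.000e-03  1.669e+00] z 126.0 open 0.26
[[-1.0, 0.9, -0.0], [-2.0, 1.9, -0.0], [-3.1, 2.8, -0.0], [-4.1, 3.6, -0.0], [-5.2, 4.5, -0.0]] rot [-0.003 -0.003  0.001]
```

>>> send_rows --plan '[[[-0.001,0.0009,0],[-0.003,-0.003,0],-1],[[-0.002,0.0019,0],[-0.003,-0.003,0],-1],[[-0.0031,0.0028,0],[-0.003,-0.003,0],-1],[[-0.0041,0.0036,0],[-0.003,-0.003,0],-1],[[-0.0052,0.0045,0],[-0.003,-0.003,0],-1]]'

```text
clock: 16.68
eef_pos: [613.1, -82.6, 126.0]
tcp_rot: [-3.14, -0.001, 1.669]
contact_force: [-4.3, 7.8, 6.3]
opening: 0.269
```

```bash
python3 arc.py 0.025;python3 - <<'E'
from h import *
save(viewer.grab_frame('scene'),'o_s.png',(245,150,80,70),8)
E
```

```text
turned 3.169  drag 8.1  radial 3.3 Fz 5.7 | turned 3.272  drag 9.0  radial 2.6 Fz 5.6 | turned 3.372  drag 8.5  radial 2.2 Fz 4.1 | turned 3.471  drag 8.6  radial 2.4 Fz 6.3 | 
clock 16.68 A [ 573.6 -120.9] r 55.0 rot [-3.140e+00 -1.000e-03  1.669e+00] z 126.0 open 0.27
[[-1.1, 0.8, -0.0], [-2.2, 1.6, -0.0], [-3.3, 2.4, -0.0], [-4.5, 3.2, -0.0], [-5.6, 3.9, -0.0]] rot [-0.002 -0.001  0.001]
```

View pics/o_s.png

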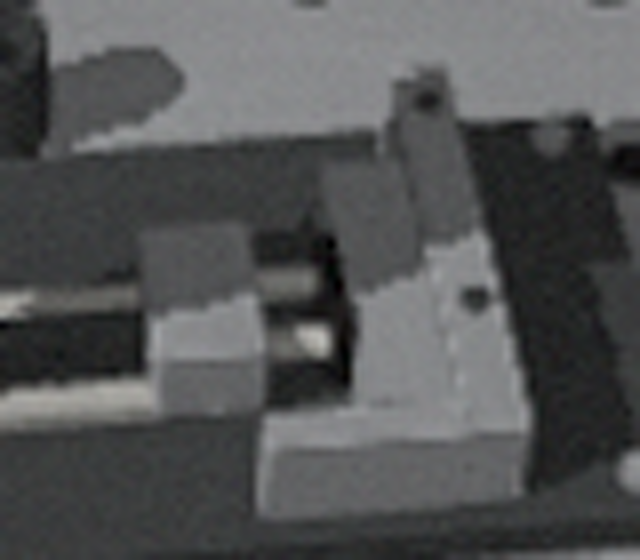

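>>> send_rows --plan '[[[-0.0011,0.0008,0],[-0.002,-0.001,0],-1],[[-0.0022,0.0016,0],[-0.002,-0.001,0],-1],[[-0.0033,0.0024,0],[-0.002,-0.001,0],-1],[[-0.0045,0.0032,0],[-0.002,-0.001,0],-1],[[-0.0056,0.0039,0],[-0.002,-0.001,0],-1]]'

```text
clock: 17.15
eef_pos: [616.5, -86.5, 126.0]
tcp_rot: [-3.14, -0.003, 1.669]
contact_force: [-5.1, 11.4, 6.8]
opening: 0.266
```

```bash
python3 arc.py 0.02
```

```text
turned 3.272  drag 9.0  radial 2.6 Fz 5.6 | turned 3.372  drag 8.5  radial 2.2 Fz 4.1 | turned 3.471  drag 8.6  radial 2.4 Fz 6.3 | turned 3.565  drag 12.1  radial 3.2 Fz 6.8 | 
clock 17.15 A [ 573.6 -120.9] r 55.0 rot [-3.140e+00 -3.000e-03  1.669e+00] z 126.0 open 0.27
[[-0.9, 0.6, -0.0], [-1.9, 1.2, -0.0], [-2.8, 1.7, -0.0], [-3.8, 2.3, -0.0], [-4.7, 2.8, -0.0]] rot [-0.002 -0.003  0.001]
```

>>> send_rows --plan '[[[-0.0007,0.0004,0],[-0.002,-0.002,0],-1],[[-0.0014,0.0009,0],[-0.002,-0.002,0],-1],[[-0.002,0.0013,0],[-0.002,-0.002,0],-1],[[-0.0027,0.0016,0],[-0.002,-0.002,0],-1],[[-0.0034,0.002,0],[-0.002,-0.002,0],-1]]'

```text
clock: 17.57
eef_pos: [617.6, -88.0, 126.0]
tcp_rot: [-3.139, -0.004, 1.668]
contact_force: [-4.0, 12.2, 5.8]
opening: 0.265
```

```bash
python3 arc.py 0.02
```

```text
turned 3.372  drag 8.5  radial 2.2 Fz 4.1 | turned 3.471  drag 8.6  radial 2.4 Fz 6.3 | turned 3.565  drag 12.1  radial 3.2 Fz 6.8 | turned 3.599  drag 12.1  radial 4.1 Fz 5.8 | 
clock 17.57 A [ 573.6 -120.9] r 55.0 rot [-3.139 -0.004  1.668] z 126.0 open 0.27
[[-0.9, 0.6, -0.0], [-1.9, 1.1, -0.0], [-2.9, 1.6, -0.0], [-3.8, 2.1, -0.0], [-4.8, 2.6, -0.0]] rot [-0.002 -0.004  0.   ]
```

>>> send_rows --plan '[[[-0.0008,0.0005,0],[-0.002,-0.003,0],-1],[[-0.0016,0.0009,0],[-0.002,-0.003,0],-1],[[-0.0024,0.0013,0],[-0.002,-0.003,0],-1],[[-0.0031,0.0017,0],[-0.002,-0.003,0],-1],[[-0.0039,0.0021,0],[-0.002,-0.003,0],-1]]'

```text
clock: 17.98
eef_pos: [618.9, -89.8, 126.0]
tcp_rot: [-3.139, -0.004, 1.668]
contact_force: [-4.5, 13.3, 4.7]
opening: 0.273
```

```bash
python3 arc.py 0.02
```

```text
turned 3.471  drag 8.6  radial 2.4 Fz 6.3 | turned 3.565  drag 12.1  radial 3.2 Fz 6.8 | turned 3.599  drag 12.1  radial 4.1 Fz 5.8 | turned 3.640  drag 13.5  radial 3.8 Fz 4.7 | 
clock 17.98 A [ 573.6 -120.9] r 55.0 rot [-3.139 -0.004  1.668] z 126.0 open 0.27
[[-1.0, 0.5, -0.0], [-1.9, 1.0, -0.0], [-2.9, 1.5, -0.0], [-3.9, 2.0, -0.0], [-4.9, 2.4, -0.1]] rot [-0.003 -0.004 -0.   ]
```

>>> send_rows --plan '[[[0,0,0],[0,0,0],-1],[[0,0,0],[0,0,0],-0.2],[[0,0,0],[0,0,0],0.1],[[0,0,0],[0,0,0],0.2],[[0,0,0],[0,0,0],0.2]]'

```text
clock: 18.4
eef_pos: [619.0, -90.1, 126.0]
tcp_rot: [-3.139, -0.003, 1.668]
contact_force: [0.9, 0.0, -0.2]
opening: 0.599
```

Run:
```python
from h import *
go(618.9,-89.8,240,1.668)
save(viewer.grab_frame('wrist'),'p_w.png',None,1.5)
```

```text
t 18.4 at [619.  -90.1 126. ] [-3.139e+00 -3.000e-03  1.668e+00] F [ 0.9  0.  -0.2] open 0.6
shift mm [   0.7   -0.4 -114. ] rot [-0.002 -0.003 -0.   ]
```

View pics/p_w.png

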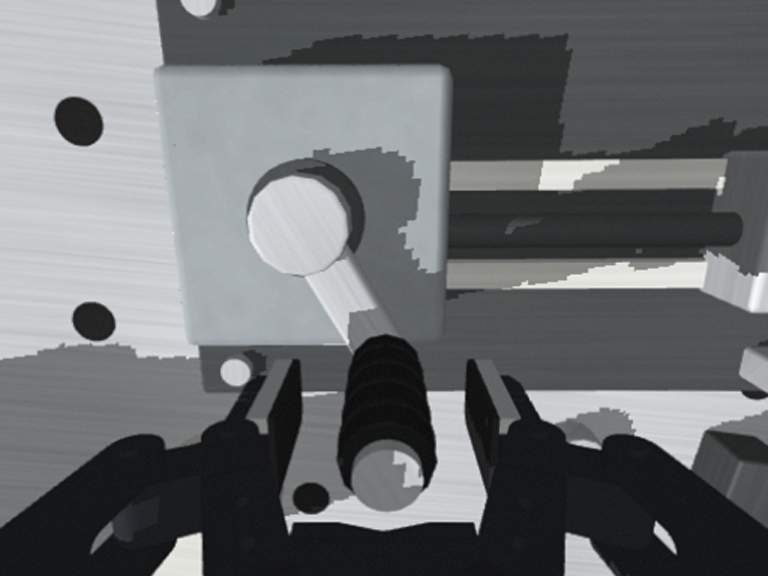

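Released; the sleeve stands clear between the pads. Lifting straight up.

>>> send_rows --plan '[[[0,0,-0.015],[0,0,0],0.2],[[0,0,-0.045],[0,0,0],0.2],[[0,0,-0.08],[0,0,0],0.2],[[0,0,-0.115],[0,0,0],0.2],[[0,0,-0.14],[0,0,0],0.2]]'

```text
clock: 18.87
eef_pos: [620.1, -90.8, 269.2]
tcp_rot: [3.141, -0.003, 1.668]
contact_force: [0.3, -0.1, -1.0]
opening: 0.599
```

>>> send_rows --plan '[[[-0.02,-0.035,0],[0,0,0],0.2],[[-0.04,-0.07,0],[0,0,0],0.2],[[-0.06,-0.105,0],[0,0,0],0.2],[[-0.08,-0.14,0],[0,0,0],0.2],[[-0.09,-0.15,0],[0,0,0],0.2]]'

```text
clock: 19.28
eef_pos: [475.2, -196.4, 268.8]
tcp_rot: [-3.139, -0.002, 1.667]
contact_force: [0.3, 0.9, -0.4]
opening: 0.604
```

Run:
```python
from h import *
go(600,-90,240)
a=viewer.grab_frame('scene');save(a,'q_s.png',(245,150,80,70),8);save(a,'q_s0.png',None,1.5)
save(viewer.grab_frame('top'),'q_t.png',(185,160,140,90),5)
```

```text
t 19.28 at [ 475.2 -196.4  268.8] [-3.139e+00 -2.000e-03  1.667e+00] F [ 0.3  0.9 -0.4] open 0.6
shift mm [ 93.9 134.5  28.7] rot [-0.002 -0.002  0.001]
```

View pics/q_s.png

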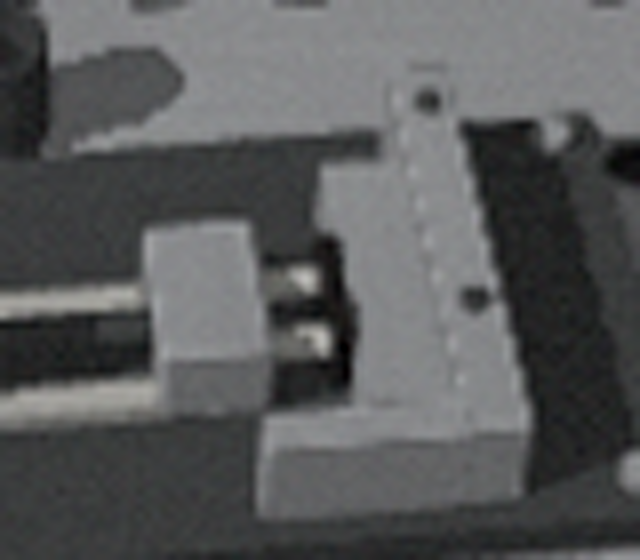

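View pics/q_t.png

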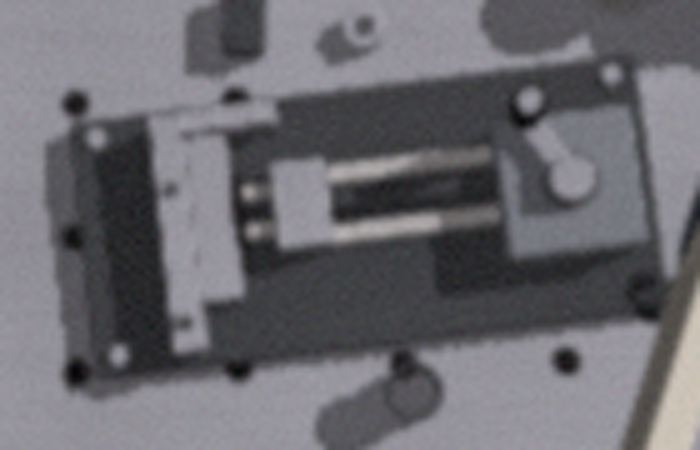

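View pics/q_s0.png

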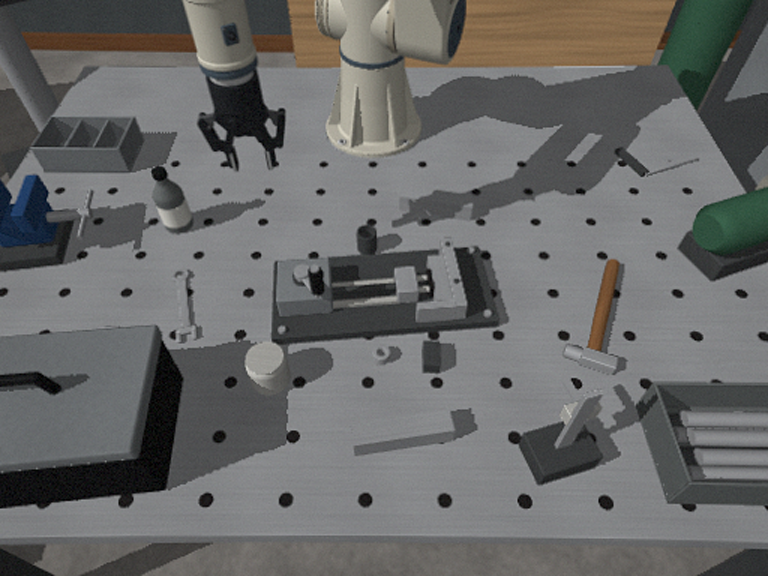

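```bash
python3 -c "
from rig import job
print(job.sign_off())"
```

```text
the job is handed in; nothing more can be done
None
```

The tube is clamped against the fence with its far end on the end stop, and I handed the job in at about 19.3 s of the 72 s allowed.

- **Tube:** I pushed it about 30 mm with the closed fingertips until it stopped moving, at about 11 N.
- **Crank:** I held the sleeve without letting go and turned clockwise about 3.64 rad (0.58 turn). Free-running drag read 7.2 to 8.2 N, drifting to 8.5 to 9 N just before the tube met the fence.
- **Clamp:** I stopped at 13.5 N, which is 5 to 6 N over free running, or about two thirds. That points to roughly 30 N on the pad. Going by the angle turned since contact alone, it would be nearer 20 N. Both are within the 14 to 40 N range.
- **Last checks:** After letting go and moving away, the force readings were about zero. The pictures showed the tube flush with the fence and at the stop, the pad on the tube, and the pipe offcut, block, bush, tin, wrench, hammer and bottle standing where they were. The contact at the stop rests on the picture and the push force; I did not measure it again after clamping.

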